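# Push the row of bushes home against the rail's end stop

## Task

Four steel suspension bushes stand touching in a row in the measuring rail on the bench. From the open end, push on the rearmost bush only, from behind, so that the whole row slides along the rail as one train until the leading bush is fully home against the end stop block and all four are touching, then draw the fingers clear. Only push: do not grip, lift or tip any bush or put the fingers on the other three, and leave the can, the strut mount and the screwdriver where they are.

Things in the scene. Friction and masses are not known exactly. Their poses are not given: they have to be found in the camera images.
- rail: fixed grey-painted steel channel, 460 mm long (its y axis, y = -230 to +230 mm), 66 mm wide (its x axis), open at both ends and on top. Floor 8 mm above the bench; a lip along each edge, 10 mm wide, its top 18 mm above the bench; channel 44 mm wide between the lips. Origin: middle of the underside, on the bench. The row stands along its y axis.
- stop: fixed dark steel end stop: block filling the channel, 24 mm long along the rail, top 50 mm above the bench, 86 mm wide (screws 6 mm more each side). Origin: its centre, on the bench; its face is 12 mm from it along the rail. Row home: bush centres 32, 72, 112, 152 mm from the origin along the rail. It stands 170 to 200 mm from the rail's middle, at the +y or the -y end: read which.
- saddle: fixed pair of low dark steel cheeks outside the lips, near the rail's other, open end; 24 mm long along the rail, 18 mm high like the lips; nothing crosses the channel there, so the fingers can pass over or between. Origin: centre between the cheeks, on the bench.
- bush1: suspension bush, one of four identical in a row: upright steel cylinder, 40 mm diameter, 34 mm tall, 0.1 to 0.21 kg, black rubber core on top (solid). Origin: centre of its underside, 8 mm above the bench. It is the bush at the -y end of the row (rail's y): the rearmost when the stop is at +y, the leading one when the stop is at -y.
- bush2: suspension bush, one of four identical in a row: upright steel cylinder, 40 mm diameter, 34 mm tall, 0.1 to 0.21 kg, black rubber core on top (solid). Origin: centre of its underside, 8 mm above the bench. Second from the row's -y end.
- bush3: suspension bush, one of four identical in a row: upright steel cylinder, 40 mm diameter, 34 mm tall, 0.1 to 0.21 kg, black rubber core on top (solid). Origin: centre of its underside, 8 mm above the bench. Third from the row's -y end.
- bush4: suspension bush, one of four identical in a row: upright steel cylinder, 40 mm diameter, 34 mm tall, 0.1 to 0.21 kg, black rubber core on top (solid). Origin: centre of its underside, 8 mm above the bench. It is the bush at the +y end of the row (rail's y): the leading one when the stop is at +y, the rearmost when the stop is at -y. At the start, neighbouring centres are 40.3 mm apart and the row's middle lies within 25 mm of the rail's middle.
- can: bystander: plain white spray-lacquer can, 56 mm diameter, 120 mm tall, loose, beyond the rail. Origin: centre of the underside.
- mount: bystander: round steel strut mount, flange 84 mm diameter, hub 50 mm, 30 mm tall, loose, beyond the rail. Origin: centre of the underside.
- driver: bystander: screwdriver with green handle, 180 mm long, lying loose on the robot's side of the rail. Origin: on its underside at the bench, handle towards its -x.

How it is judged:
At the end, for the whole second after the job is handed in: The leading bush is within 3 mm of the end stop's face and the rearmost within 5 mm of its place in a closed row (centre 152 mm from the stop's centre); all four stand upright (within 0.08 rad) on the rail's floor, within 5 mm of its centre line, at rest (((y of stop in the frame of rail above 0 m and y of bush4 in the frame of stop above -0.035 m and y of bush1 in the frame of stop above -0.157 m) or (y of stop in the frame of rail below 0 m and y of bush1 in the frame of stop below 0.035 m and y of bush4 in the frame of stop below 0.157 m)) and x of bush1 in the frame of rail between -0.005 and 0.005 m and height (world z) of bush1 between 0.005 and 0.011 m and angle between each of bush1, bush2, bush3, bush4's own z axis and vertical below 0.08 rad and linear speed of each of bush1, bush2, bush3, bush4 below 0.01 m/s and x of bush2 in the frame of rail between -0.005 and 0.005 m and height (world z) of bush2 between 0.005 and 0.011 m and x of bush3 in the frame of rail between -0.005 and 0.005 m and height (world z) of bush3 between 0.005 and 0.011 m and x of bush4 in the frame of rail between -0.005 and 0.005 m and height (world z) of bush4 between 0.005 and 0.011 m); the robot touches nothing.
It fails at once if the fingers press on a bush other than the rearmost (over 1 N) (contact force between the fingers and bush2 above 1 N or contact force between the fingers and bush3 above 1 N or (y of stop in the frame of rail above 0 m and contact force between the fingers and bush4 above 1 N) or (y of stop in the frame of rail below 0 m and contact force between the fingers and bush1 above 1 N)).
It fails at once if a bush is lifted more than 7 mm off the rail's floor (height (world z) of any of bush1, bush2, bush3, bush4 above 0.015 m).
It fails at once if a bush is tipped more than 0.4 rad (angle between any of bush1, bush2, bush3, bush4's own z axis and vertical above 0.4 rad).
It fails at once if the end bush is gripped between the fingers or pressed from above (fingers touch it with the grasp point within 12 mm of its axis) ((horizontal distance between the grasp point and bush1 below 0.012 m and contact force between the fingers and bush1 above 1 N) or (horizontal distance between the grasp point and bush4 below 0.012 m and contact force between the fingers and bush4 above 1 N)).
It fails at once if the can, strut mount or screwdriver is moved more than 20 mm (distance of any of can, mount, driver from where it was at the start of the episode above 0.02 m).
It also fails if it takes over 32 s, if anything falls off the work surface, if the arm or the gripper's body presses on something with over 40 N, if the wrist force passes 120 N, or if a joint passes its speed limit or range.

## Robot

A 6-joint arm with a two-finger parallel gripper is mounted at the origin on the work surface. World frame = base frame: x ahead of the robot, y to its left, z up, the work surface at z = 0. Lengths are in m, angles in rad, forces in N, time in s.
With the tool pointing down it reaches from about 0.375 to 0.975 m from the base axis. Payload 3.8 kg.
Tool frame: the origin (TCP) lies midway between the tips of the shut fingers; the grasp point (between the pads) lies 19 mm behind it; x points along the fingers, y is the direction in which the jaws open and shut, and the axes are right-handed (so a half turn about x gives the same grasp; the last joint's range is limited). The gripper opens to 88 mm and grips with 3 to 60 N. Pads are 18 mm wide; open, the fingers measure 123 mm over their backs; the gripper's body (75 mm by 187 mm) begins 45 mm behind the grasp point.
Start: joints at [1.27, 0.264, 1.604, -0, 1.274, -0.037], TCP at [0.176, 0.652, 0.201] pointing down, gripper open.
Joint ranges: [-2.63, 2.63], [-0.94, 2.18], [0.31, 2.57], [-1.31, 4.45], [0, 2.66], [-2.55, 2.55]. Speed limits (rad/s): [2.57, 2.57, 3.14, 3.14, 3.14, 3.14].

## Interface

Orientations are given as a rotation vector (axis times angle).
In Python, from cell import manip, inverse_kinematics, cams, order gives the robot as it stands. Calls block until the motion is done:
- manip.move_pose(position, orientation): joint-space move of the TCP to a pose.
- manip.move_linear(position, rate=0.15, rot=None): straight line of the TCP; rot=None keeps the orientation; rate is the mean speed in m/s.
- manip.set_joints(angles): joint-space move.
- manip.set_gripper(opening, force=None): finger opening in m; force is the grip in N (None keeps the last); returns when the fingers have stopped.
- manip.dwell(seconds).
- inverse_kinematics(position, orientation): joint angles nearest the present ones, or None.
- manip.state(): the state.
- cams.capture(name): name is "scene" or "side" or "wrist"; returns a dict with "image" (400x640x3 uint8, blue, green, red), "z_map" (400x640 float32, m along the optical axis (not along the pixel's ray), 0 where there is no reading), "intrinsics" (3x3 intrinsics, pixels), "position" and "orientation" of the camera in the world; the wrist camera has in their place "T_tool_cam" (4x4, takes a point from camera to tool coordinates, whose origin is the TCP and whose axes are the tool frame's). Camera axes: x right, y down, z forward; pixel columns grow to the right and rows downward; lengths in m; the calibration is good to about 2 mm. A picture is of the moment at which its call begins: read the wrist's pose just before it.
A pose or a line that the arm cannot do raises manip.IKError and nothing moves.
- order.close_job(): hands the job in, once; it reports no verdict.
The state is a dict: "clock": time; "joint_pos": joint angles; "joint_velocities": joint speeds; "tau": joint torques, N m; "tool_pos": TCP position; "tcp_rot": TCP orientation; "contact_force": force on the tool from outside, world axes, zero at the start; "moment": the same for the moment, N m; "gripper_width": finger opening in m.
Only numpy, scipy, OpenCV 4.12 (cv2) and the standard library are available. Lean on these libraries where they do the work, as an engineer would, in place of code of your own. Each camera call takes 0.05 s, during which the arm holds its last target.

## Working session

There is one attempt and no reset: what is moved stays moved. The work goes in short steps, each a Python script; the robot and the scene stay as the last script left them, time stands still between calls to the robot, and variables do not carry over. Pictures are saved under pics/ and viewed, and the job is handed in when it is done.

```bash
mkdir -p pics; ls
cat > h.py <<'E'
import numpy as np, cv2
from scipy.spatial.transform import Rotation as R
def c2w(c,u,v,z):
    K=c['intrinsics']; p=np.array([(u-K[0,2])/K[0,0]*z,(v-K[1,2])/K[1,1]*z,z])
    return rot(c)@p+np.array(c['position'])
def rot(c):
    o=np.array(c['orientation']); return R.from_rotvec(o).as_matrix() if o.shape==(3,) else o
def ray(c,u,v):
    K=c['intrinsics']; return rot(c)@np.array([(u-K[0,2])/K[0,0],(v-K[1,2])/K[1,1],1.])
E
python3 - <<'E'
from cell import manip,cams
import cv2,pickle
s=manip.state();print(s)
for n in("scene","side","wrist"):
    c=cams.capture(n);cv2.imwrite(f"pics/{n}0.png",c['image']);pickle.dump(c,open(f"{n}0.pkl","wb"))
    print(n,{k:v for k,v in c.items() if k not in('image','z_map')})
E
```

```text
pics
{'clock': 0.0, 'joint_pos': array([ 1.27012601e+00,  2.64718629e-01,  1.60533488e+00, -5.57992214e-06,
        1.27370474e+00, -3.68957409e-02]), 'joint_velocities': array([-7.79587553e-04,  1.10978001e-03,  1.52070865e-03, -3.58995536e-05,
       -6.53627518e-05, -4.60080430e-04]), 'tau': array([-2.48627417e-03, -5.02111959e+01, -3.56873703e+01,  7.24902609e-02,
        2.91921763e-02, -1.79309154e-04]), 'tool_pos': array([0.17576083, 0.65091006, 0.19953249]), 'tcp_rot': array([ 0.20538693,  1.56121882, -0.20874985]), 'contact_force': array([-0.1204754 ,  1.25377344,  0.02151276]), 'moment': array([-0.02359382, -0.01970045,  0.0190629 ]), 'gripper_width': 0.08809468952655063}
scene {'intrinsics': array([[384.89642101,   0.        , 313.37890334],
       [  0.        , 384.89642101, 196.22291458],
       [  0.        ,   0.        ,   1.        ]]), 'position': array([1.00550247, 0.26434819, 0.5359513 ]), 'orientation': array([-1.29465196, -2.3106275 ,  0.90995222])}
side {'intrinsics': array([[378.45792913,   0.        , 316.67312737],
       [  0.        , 378.45792913, 200.77328448],
       [  0.        ,   0.        ,   1.        ]]), 'position': array([ 0.55169007, -0.60422804,  0.47162314]), 'orientation': array([-2.17298069,  0.1744755 , -0.06422765])}
wrist {'intrinsics': array([[323.27318074,   0.        , 316.48003486],
       [  0.        , 323.27318074, 202.76411102],
       [  0.        ,   0.        ,   1.        ]]), 'T_tool_cam': array([[ 8.74812558e-04, -2.60078480e-01,  9.65587085e-01,
        -1.84471798e-01],
       [ 9.99999615e-01,  2.88582259e-04, -8.28261064e-04,
        -8.00689234e-04],
       [-6.32384239e-05,  9.65587438e-01,  2.60078632e-01,
        -6.63447135e-02],
       [ 0.00000000e+00,  0.00000000e+00,  0.00000000e+00,
         1.00000000e+00]])}
```

View pics/scene0.png

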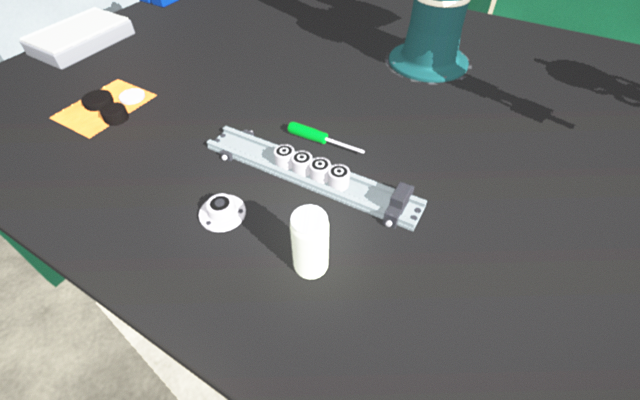

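View pics/side0.png

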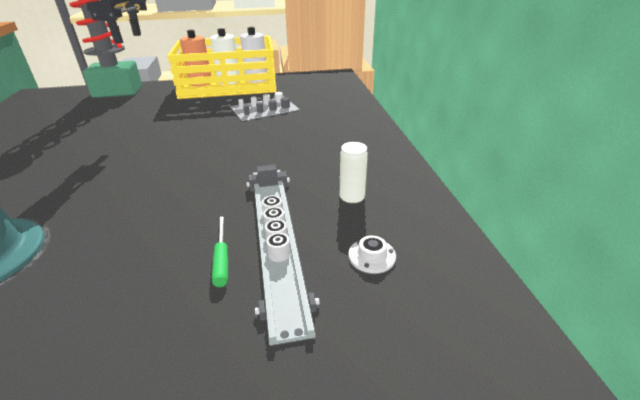

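View pics/wrist0.png

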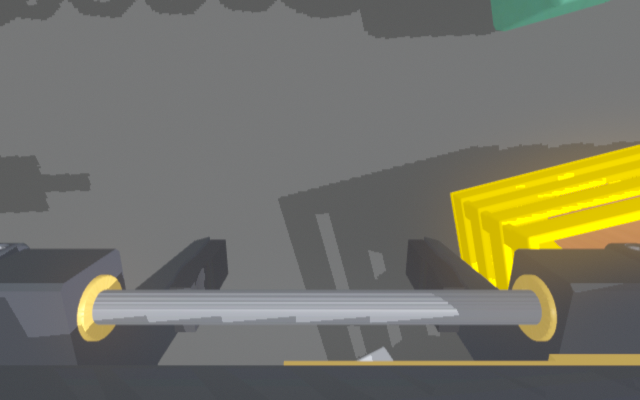

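The scene view shows the row at about (285–340, 150–178), the stop at (400, 203) and the open end at (215, 140). The side view shows the stop at the far (+y) end at (267, 178), and the rearmost bush at (278, 247). The screwdriver is on the robot's side, with the can and mount beyond the rail. Next I'll enlarge both.

Run:
```python
import cv2,pickle
def crop(n,x0,y0,x1,y1,k,o):
    c=pickle.load(open(n+'0.pkl','rb'));im=c['image'][y0:y1,x0:x1];im=cv2.resize(im,None,fx=k,fy=k,interpolation=cv2.INTER_CUBIC)
    for x in range((x0+19)//20*20,x1,20):
        cv2.line(im,((x-x0)*k,0),((x-x0)*k,6),(0,255,255),1);cv2.putText(im,str(x),((x-x0)*k-10,16),0,.35,(0,255,255))
    for y in range((y0+9)//10*10,y1,10):
        cv2.line(im,(0,(y-y0)*k),(6,(y-y0)*k),(0,255,255),1);cv2.putText(im,str(y),(8,(y-y0)*k+4),0,.35,(0,255,255))
    cv2.imwrite(f'pics/{o}.png',im)
crop('scene',200,120,440,235,3,'sc1')
crop('side',235,155,335,345,3,'si1')
```

```text
(no output)
```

View pics/sc1.png

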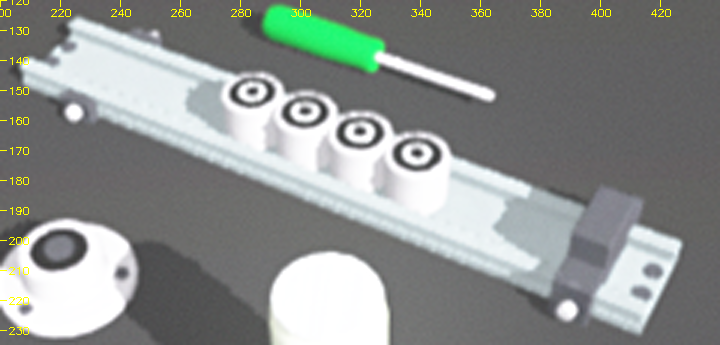

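View pics/si1.png

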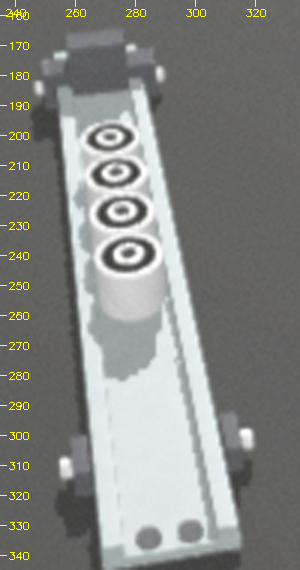

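Run:
```python
from h import *
import pickle
S=pickle.load(open('scene0.pkl','rb'));D=pickle.load(open('side0.pkl','rb'))
def tri(a,b):
    A=[];B=[]
    for c,p in((S,a),(D,b)):
        d=ray(c,*p);d/=np.linalg.norm(d);P=np.eye(3)-np.outer(d,d);A.append(P);B.append(P@c['position'])
    A=np.vstack(A);B=np.hstack(B);x=np.linalg.lstsq(A,B,rcond=None)[0];return x,np.linalg.norm(A@x-B)
def pl(c,p,z):
    d=ray(c,*p);return np.array(c['position'])+d*(z-c['position'][2])/d[2]
sb=[(284,150.5),(301.7,157),(320,164),(339,171)]
db=[(278,239.7),(275.7,225.7),(273.7,212.3),(271.3,200.7)]
for a,b in zip(sb,db):
    za=S['z_map'][int(round(a[1])),int(round(a[0]))];zb=D['z_map'][int(round(b[1])),int(round(b[0]))]
    print('tri',tri(a,b),'S42',pl(S,a,.042)[:2],'D42',pl(D,b,.042)[:2],'dS',c2w(S,*a,za).round(4),'dD',c2w(D,*b,zb).round(4))
print('rail S')
for p in [(225.7,125.7),(207,143.5),(427,200),(413,228)]: print(p,pl(S,p,.018).round(4),c2w(S,p[0],p[1],S['z_map'][int(p[1]),int(p[0])]).round(4))
print('rail D')
for p in [(269,342),(315,337),(254,183),(282,182)]: print(p,pl(D,p,.018).round(4))
# stop cloud
for c,n in((S,'S'),(D,'D')):
    v,u=np.mgrid[0:400,0:640];z=c['z_map'].astype(float);K=c['intrinsics']
    P=np.stack([(u-K[0,2])/K[0,0]*z,(v-K[1,2])/K[1,1]*z,z],-1)@rot(c).T+c['position'];P[z==0]=9
    m=(P[...,2]>.045)&(P[...,2]<.06)&(abs(P[...,0]-.6)<.2)&(abs(P[...,1]-.2)<.4)
    q=P[m];print(n,len(q))
    for l,h in((0.012,.022),(.036,.046),(.047,.056)):
        m=(P[...,2]>l)&(P[...,2]<h)&(P[...,0]<.75)&(P[...,0]>.35)&(abs(P[...,1]-.2)<.4)
        q=P[m]; print(l,len(q),q.min(0) if len(q) else'',q.max(0) if len(q) else'',np.median(q,0) if len(q) else'')
    np.save(n+'.npy',P)
```

```text
tri (array([ 0.55120457, -0.09544209,  0.0403025 ]), np.float64(0.001194544213811043)) S42 [ 0.55173337 -0.09416236] D42 [ 0.55188079 -0.09822151] dS [ 0.5504 -0.0952  0.0405] dD [ 0.5519 -0.1028  0.0459]
tri (array([ 0.54952852, -0.05524716,  0.0402059 ]), np.float64(0.0014255978589920635)) S42 [ 0.54993814 -0.05402318] D42 [ 0.55033116 -0.05852706] dS [ 0.5502 -0.0539  0.0422] dD [ 0.5503 -0.0601  0.0432]
tri (array([ 0.54853521, -0.0143756 ,  0.04077111]), np.float64(0.000973652204862453)) S42 [ 0.54881199 -0.0136272 ] D42 [ 0.54907953 -0.01679054] dS [ 0.5482 -0.014   0.0414] dD [ 0.5491 -0.0201  0.0444]
tri (array([0.54623836, 0.02561944, 0.04054863]), np.float64(0.0005840988537459063)) S42 [0.54706468 0.02636105] D42 [0.54657378 0.02302876] dS [0.5478 0.0267 0.0427] dD [0.5466 0.0214 0.0431]
rail S
(225.7, 125.7) [ 0.5271 -0.2699  0.018 ] [ 0.509  -0.2901 -0.0016]
(207, 143.5) [ 0.5942 -0.2637  0.018 ] [ 0.5898 -0.2694  0.0124]
(427, 200) [0.5093 0.1871 0.018 ] [ 0.4912  0.1843 -0.0009]
(413, 228) [0.5819 0.1897 0.018 ] [0.5718 0.1879 0.0056]
rail D
(269, 342) [ 0.5255 -0.282   0.018 ]
(315, 337) [ 0.5888 -0.2845  0.018 ]
(254, 183) [0.5113 0.1355 0.018 ]
(282, 182) [0.5741 0.1283 0.018 ]
S 480
0.012 2331 [ 0.43864379 -0.19990668  0.01200399] [0.74994821 0.1892188  0.02197162] [ 0.5694561  -0.00266233  0.01622073]
0.036 1203 [ 0.52335855 -0.11433132  0.03601498] [0.74996472 0.15950378 0.04598865] [ 0.55387106 -0.01468553  0.04083747]
0.047 347 [0.52096771 0.05376168 0.04700686] [0.74988332 0.15932799 0.05591096] [0.55210083 0.14244003 0.04867732]
D 299
0.012 2098 [ 0.4361767  -0.1999755   0.01200116] [0.74988739 0.59972687 0.02199038] [ 0.54063746 -0.08553748  0.01838131]
0.036 1210 [ 0.48510597 -0.11858204  0.03603513] [0.74886532 0.59393648 0.04589567] [ 0.54994195 -0.03430796  0.04274113]
0.047 222 [0.52118427 0.04157539 0.04704253] [0.74701594 0.15789738 0.05598102] [0.5589437  0.13267997 0.05066324]
```

Run:
```python
import numpy as np
for n in 'SD':
    P=np.load(n+'.npy')
    m=(P[...,2]>.044)&(P[...,2]<.054)&(abs(P[...,0]-.545)<.045)&(P[...,1]>.06)&(P[...,1]<.2)
    q=P[m];print(n,len(q),q.mean(0),np.percentile(q,[1,5,50,95,99],axis=0).round(4).tolist())
    d=np.array([-.039,1])/np.hypot(.039,1);s=q[:,:2]@d;print(np.percentile(s,[0,2,10,50,90,98,100]).round(4))
    m=(P[...,2]>.024)&(P[...,2]<.044)&(abs(P[...,0]-.543)<.018)&(P[...,1]>.08)&(P[...,1]<.2)
    q=P[m]; print('side face', len(q), np.percentile(q[:,1],[2,20,50,80,98]) if len(q) else '')
```

```text
S 284 [0.54483406 0.14751538 0.0480762 ] [[0.5213, 0.1355, 0.0443], [0.5237, 0.1364, 0.0455], [0.5453, 0.1475, 0.0482], [0.5637, 0.1583, 0.0497], [0.5651, 0.1593, 0.0502]]
[0.1135 0.1145 0.1164 0.1262 0.1358 0.1374 0.1378]
side face 31 [0.1581651  0.15834447 0.15870374 0.15919953 0.15939207]
D 153 [0.54228195 0.14012861 0.0493583 ] [[0.5215, 0.1306, 0.0441], [0.5232, 0.1315, 0.0445], [0.542, 0.1376, 0.0502], [0.5616, 0.1535, 0.0515], [0.5634, 0.1565, 0.0519]]
[0.1092 0.1096 0.1107 0.1165 0.1303 0.1339 0.1366]
side face 121 [0.1302593  0.13189945 0.13306214 0.13417978 0.13571306]
```

Run:
```python
import numpy as np
from scipy.spatial.transform import Rotation as R
for n in 'SD':
    P=np.load(n+'.npy')
    m=(P[...,2]>.06)&(P[...,2]<.13)&(P[...,0]>.58)&(P[...,0]<.85)&(abs(P[...,1]-.05)<.25)
    q=P[m];print(n,len(q),np.percentile(q,[1,99],axis=0).round(4).tolist())
print(R.from_rotvec([0.20538693,  1.56121882, -0.20874985]).as_matrix().round(3))
from cell import inverse_kinematics as ik
d=np.array([-.037,1,0]);d/=np.linalg.norm(d)
x=np.array([0,0,-1.])
for name,y in(('across+',np.array([d[1],-d[0],0])),('across-',np.array([-d[1],d[0],0])),('along+',d),('along-',-d)):
    Rm=np.stack([x,y,np.cross(x,y)],1);rv=R.from_matrix(Rm).as_rotvec()
    print(name,rv,[ik(p,rv) for p in([.553,-.17,.12],[.553,-.17,.022],[.547,-.035,.022])])
```

```text
S 1772 [[0.7006, 0.0508, 0.0619], [0.751, 0.1013, 0.1201]]
D 927 [[0.6952, 0.0425, 0.0609], [0.7468, 0.0918, 0.1215]]
[[-0.001  0.261  0.965]
 [-0.002  0.965 -0.261]
 [-1.    -0.002 -0.   ]]
across+ [ 1.18191806  1.22645777 -1.18191806] [array([-0.34129741,  0.14716384,  1.89843705,  0.        ,  1.09599176,
       -0.37828054]), array([-0.34129741,  0.25751559,  1.96990372,  0.        ,  0.91417334,
       -0.37828054]), array([-0.10934203,  0.20595761,  2.03507709,  0.        ,  0.90055796,
       -0.14632516])]
across- [-1.23638571  1.19148546  1.23638571] [None, None, None]
along+ [-0.02904618  1.57060115  0.02904618] [array([-0.34129741,  0.14716384,  1.89843705,  0.        ,  1.09599176,
       -1.94907687]), array([-0.34129741,  0.25751559,  1.96990372,  0.        ,  0.91417334,
       -1.94907687]), array([-1.09342031e-01,  2.05957606e-01,  2.03507709e+00, -4.44089210e-16,
        9.00557959e-01, -1.71712149e+00])]
along- [ 2.20276209  0.04073716 -2.20276209] [array([-3.41297413e-01,  1.47163845e-01,  1.89843705e+00, -4.44089210e-16,
        1.09599176e+00,  1.19251578e+00]), array([-3.41297413e-01,  2.57515593e-01,  1.96990372e+00, -4.44089210e-16,
        9.14173336e-01,  1.19251578e+00]), array([-1.09342031e-01,  2.05957606e-01,  2.03507709e+00, -4.44089210e-16,
        9.00557959e-01,  1.42447117e+00])]
```

```bash
cat >> h.py <<'E'
RV=np.array([1.18191806,1.22645777,-1.18191806])
def xl(y): return 0.5511-.037*(y+.0954)
E
python3 - <<'E'
from cell import manip,cams
from h import *
manip.set_gripper(0.0,10)
y=-.175
manip.move_pose([xl(y),y,.12],RV)
s=manip.state();print(s['clock'],s['tool_pos'],s['gripper_width'],s['contact_force'])
manip.move_linear([xl(y),y,.024],rate=.1)
s=manip.state();print(s['clock'],s['tool_pos'],s['contact_force'])
for n in('side','wrist','scene'):
    c=cams.capture(n);im=c['image']
    if n!='wrist': 
        x0,y0,x1,y1=(235,155,335,345) if n=='side' else (200,100,440,235)
        im=cv2.resize(im[y0:y1,x0:x1],None,fx=3,fy=3,interpolation=cv2.INTER_CUBIC)
    cv2.imwrite(f'pics/{n}1.png',im)
E
```

```text
4.6417 [ 0.55435771 -0.17433137  0.12006721] 0.00030955896542037345 [ 0.24684698  0.03929412 -0.39834938]
5.75 [ 0.55480944 -0.17529454  0.02477193] [0.05350232 0.25598394 0.55182722]
```

View pics/side1.png

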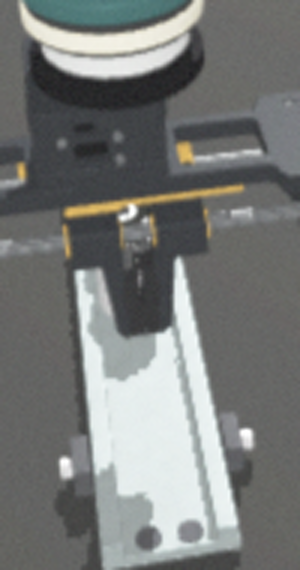

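View pics/scene1.png

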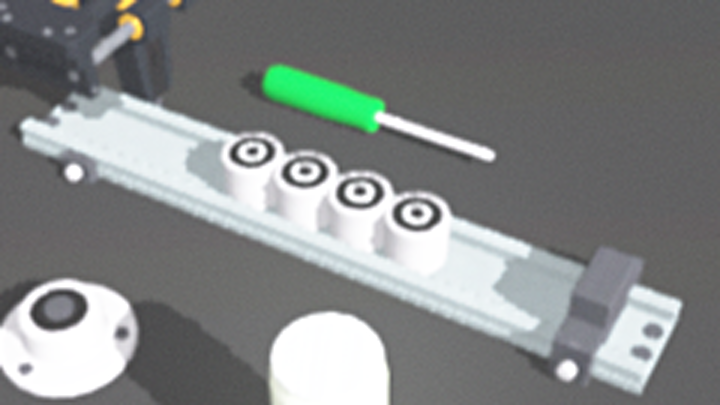

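View pics/wrist1.png

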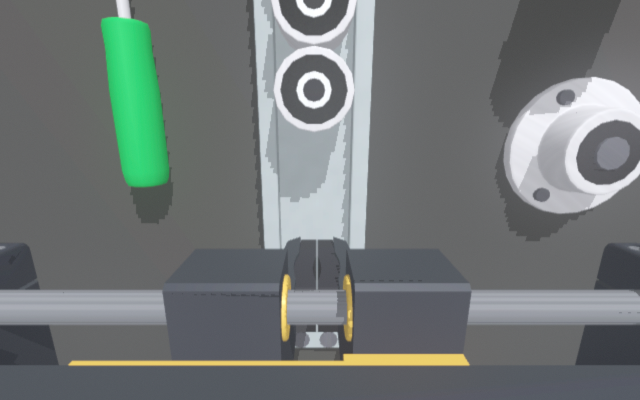

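The wrist view shows the finger seam at (317, 260) in line with the rearmost bush at (314, 88). In the scene view the row is untouched and the path is clear. Now I'll push most of the way slowly, then step to contact with the stop on force.

Run:
```python
from cell import manip,cams
from h import *
manip.move_linear([xl(-.128),-.128,.024],rate=.08)
f0=manip.state()['contact_force'];print(f0)
for y in(-.115,-.10,-.08,-.06,-.052):
    manip.move_linear([xl(y),y,.024],rate=.04)
    s=manip.state();print(round(s['clock'],2),s['tool_pos'].round(4),(s['contact_force']).round(2))
    if abs(s['contact_force'][1])>15: break
for n in('wrist','scene'):
    c=cams.capture(n);im=c['image']
    if n!='wrist': 
        x0,y0,x1,y1=(200,100,440,235)
        im=cv2.resize(im[y0:y1,x0:x1],None,fx=3,fy=3,interpolation=cv2.INTER_CUBIC)
    cv2.imwrite(f'pics/{n}2.png',im)
```

```text
[ 0.46767358 -0.38406698 -0.88391124]
7.12 [ 0.5518 -0.1149  0.024 ] [ 1.02 -0.34  0.16]
7.64 [ 0.5513 -0.0997  0.024 ] [ 0.39 -0.31  0.09]
8.29 [ 0.5506 -0.0798  0.024 ] [ 0.38 -0.06 -0.53]
8.94 [ 0.5498 -0.0598  0.0241] [ 0.72 -0.03  0.01]
9.29 [ 0.5495 -0.0518  0.024 ] [-0.33 -0.18 -0.38]
```

View pics/wrist2.png

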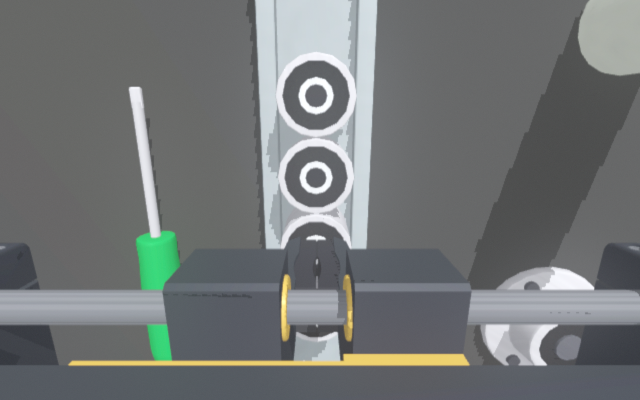

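View pics/scene2.png

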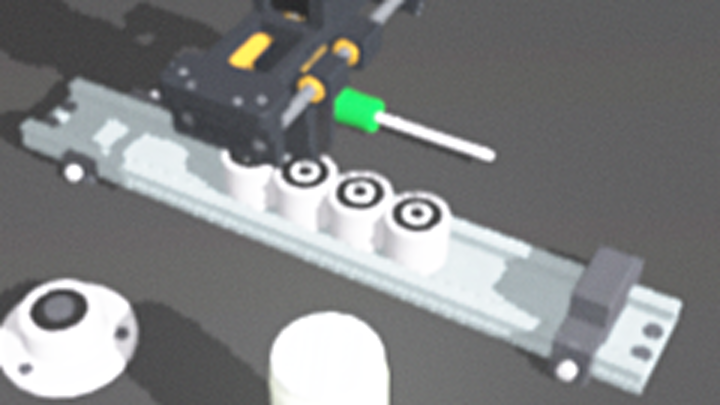

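Run:
```python
from cell import manip,cams
from h import *
import pickle
s=manip.state();print(s['clock'],s['tool_pos'],s['contact_force'],s['joint_pos'],s['gripper_width'])
S=pickle.load(open('scene0.pkl','rb'));D=pickle.load(open('side0.pkl','rb'))
def pr(c,p):
    q=rot(c).T@(np.array(p)-c['position']);return (c['intrinsics']@(q/q[2]))[:2].round(1)
print('now',pr(S,s['tool_pos']),pr(D,s['tool_pos']));print('then',pr(S,[.5548,-.1753,.0248]),pr(D,[.5548,-.1753,.0248]))
for n in('side','scene'):
    c=cams.capture(n);pickle.dump(c,open(n+'3.pkl','wb'))
    x0,y0,x1,y1=(200,100,440,235) if n=='scene' else (235,155,335,345)
    cv2.imwrite(f'pics/{n}3.png',cv2.resize(c['image'][y0:y1,x0:x1],None,fx=3,fy=3,interpolation=cv2.INTER_CUBIC))
```

```text
9.3917 [ 0.54952653 -0.05198077  0.02402138] [-0.5505961  -0.01702361 -0.39619933] [-1.39397263e-01  2.09785491e-01  2.02578322e+00 -7.35865301e-05
  9.05954132e-01 -1.76454764e-01] 0.00027977955870936736
now [303.  164.1] [275.8 231.1]
then [251.4 144.5] [283.9 278.9]
```

View pics/side3.png

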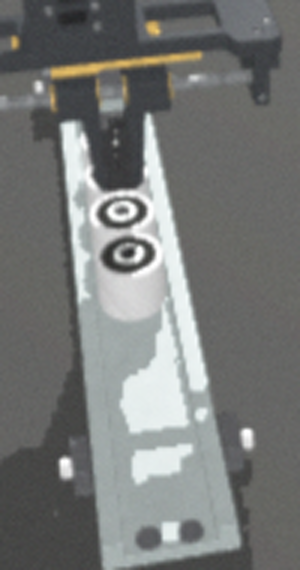

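View pics/scene3.png

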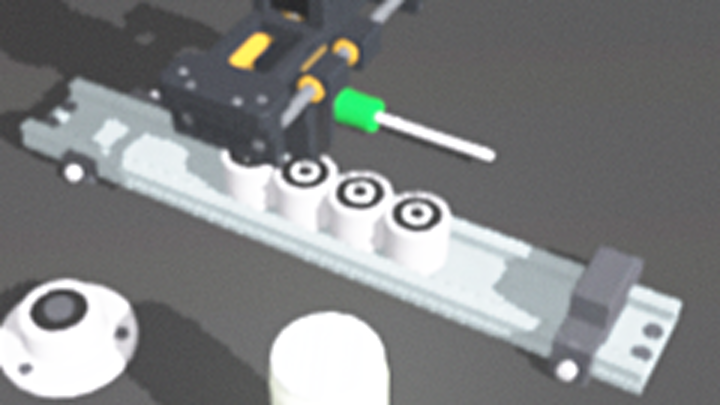

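Run:
```python
from h import *
import pickle
for n in('side','scene'):
    c=pickle.load(open(n+'3.pkl','rb'));z=c['z_map'].astype(float);v,u=np.mgrid[0:400,0:640];K=c['intrinsics']
    P=np.stack([(u-K[0,2])/K[0,0]*z,(v-K[1,2])/K[1,1]*z,z],-1)@rot(c).T+c['position']
    if n=='side':
        for r in range(196,226,2): print(r,P[r,274].round(4),c['image'][r,274])
    else:
        for r in range(135,160,2): print(r,P[r,302].round(4),P[r,306].round(4),c['image'][r,306])
        cr=c['image'][120:180,255:355];cv2.imwrite('pics/sc3z.png',cv2.resize(cr,None,fx=8,fy=8,interpolation=cv2.INTER_CUBIC))
```

```text
196 [ 0.5527 -0.0591  0.1075] [55 54 54]
198 [ 0.5523 -0.0618  0.1052] [75 74 74]
200 [ 0.552  -0.0604  0.1   ] [65 62 61]
202 [ 0.5516 -0.063   0.0976] [104 104 103]
204 [ 0.5513 -0.0557  0.0883] [60 58 58]
206 [ 0.5509 -0.0565  0.0846] [64 64 64]
208 [ 0.5506 -0.0597  0.0826] [59 57 59]
210 [ 0.5502 -0.0586  0.0775] [55 52 54]
212 [ 0.5498 -0.0484  0.0657] [60 59 60]
214 [ 0.5495 -0.0614  0.0708] [62 62 62]
216 [ 0.5491 -0.0612  0.0663] [60 60 60]
218 [ 0.5488 -0.0614  0.062 ] [155 157 156]
220 [ 0.5483 -0.0431  0.0436] [190 192 189]
222 [ 0.5479 -0.0493  0.0438] [183 184 184]
224 [ 0.5476 -0.0552  0.0437] [151 149 150]
135 [ 0.5665 -0.0394  0.1126] [ 0.5802 -0.0218  0.1291] [77 72 67]
137 [ 0.5665 -0.0396  0.108 ] [ 0.5487 -0.0432  0.0943] [74 72 73]
139 [ 0.5665 -0.0398  0.1035] [ 0.5492 -0.043   0.0901] [77 73 73]
141 [ 0.5665 -0.0401  0.0989] [ 0.5496 -0.0429  0.0858] [79 75 76]
143 [ 0.5658 -0.0407  0.0935] [ 0.5513 -0.0419  0.0827] [80 79 78]
145 [ 0.5655 -0.0412  0.0885] [ 0.5525 -0.0413  0.0791] [84 81 81]
147 [ 0.5656 -0.0413  0.0839] [ 0.5523 -0.0416  0.074 ] [85 83 82]
149 [ 0.5635 -0.043   0.0769] [ 0.5521 -0.0418  0.069 ] [85 81 80]
151 [ 0.5642 -0.0427  0.0727] [ 0.5524 -0.0419  0.0643] [102  98  99]
153 [ 0.5637 -0.0433  0.0673] [ 0.5346 -0.0541  0.0406] [114 112 111]
155 [ 0.5442 -0.0571  0.0414] [ 0.5402 -0.0504  0.0414] [126 123 125]
157 [ 0.5479 -0.0548  0.0401] [ 0.5442 -0.0479  0.0404] [184 182 180]
159 [ 0.5538 -0.0508  0.0413] [ 0.549  -0.0449  0.0404] [82 81 79]
```

View pics/sc3z.png

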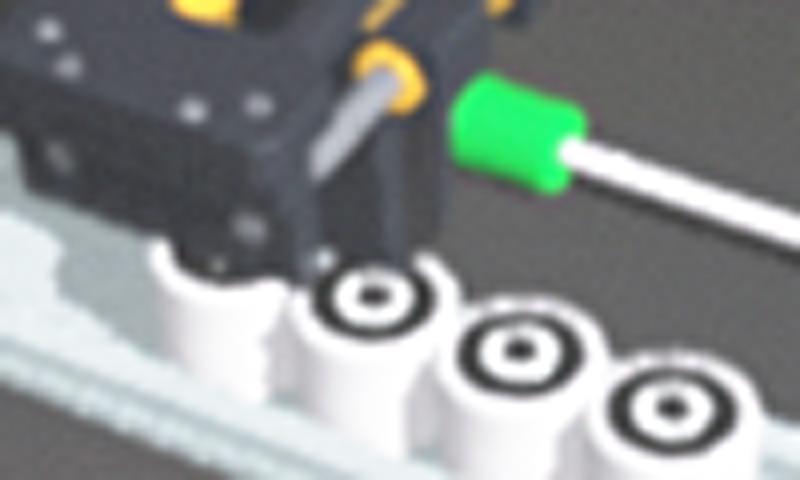

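The side and scene depths agree that the real fingertips are at z ≈ 0.063 while the state reports 0.024. The wrist picture also puts the tips about 40 mm behind the stated TCP. The fingers passed above the bushes, and the row hasn't moved. I'll measure the tool's lower profile before going lower.

Run:
```python
from h import *
import pickle
for n in('side','scene'):
    c=pickle.load(open(n+'3.pkl','rb'));c0=pickle.load(open(n+'0.pkl','rb'))
    z=c['z_map'].astype(float);v,u=np.mgrid[0:400,0:640];K=c['intrinsics']
    P=np.stack([(u-K[0,2])/K[0,0]*z,(v-K[1,2])/K[1,1]*z,z],-1)@rot(c).T+c['position']
    m=(z>0)&(c0['z_map']-z>.012)&(P[...,2]>.045)&(P[...,2]<.2)&(abs(P[...,0]-.55)<.12)&(abs(P[...,1]+.05)<.1)&(c['image'].max(-1)<120)
    q=P[m]-[.5495,-.052,0]
    print(n)
    for a in np.arange(.045,.15,.005):
        w=q[(q[:,2]>=a)&(q[:,2]<a+.005)]
        if len(w)>2: print(a.round(3),len(w),'x',np.percentile(w[:,0],[2,98]).round(3),'y',np.percentile(w[:,1],[2,98]).round(3))
```

```text
side
0.06 11 x [-0.009  0.009] y [-0.011 -0.008]
0.065 34 x [-0.011  0.014] y [-0.012 -0.004]
0.07 41 x [-0.013  0.014] y [-0.012 -0.007]
0.075 33 x [-0.014  0.015] y [-0.012 -0.007]
0.08 43 x [-0.012  0.015] y [-0.013 -0.004]
0.085 38 x [-0.013  0.015] y [-0.012 -0.003]
0.09 40 x [-0.014  0.016] y [-0.013 -0.007]
0.095 39 x [-0.013  0.016] y [-0.012 -0.008]
0.1 46 x [-0.013  0.016] y [-0.013 -0.008]
0.105 80 x [-0.014  0.016] y [-0.013  0.006]
0.11 33 x [-0.017  0.017] y [-0.013 -0.005]
0.115 4 x [0.009 0.014] y [-0.012 -0.011]
0.125 20 x [-0.082  0.086] y [-0.038  0.016]
0.13 95 x [-0.083  0.085] y [-0.038  0.006]
0.135 132 x [-0.082  0.085] y [-0.039  0.   ]
0.14 177 x [-0.082  0.084] y [-0.039 -0.02 ]
0.145 145 x [-0.081  0.085] y [-0.038 -0.016]
scene
0.06 9 x [-0.013  0.002] y [0.01  0.011]
0.065 27 x [-0.012  0.015] y [-0.005  0.013]
0.07 31 x [-0.012  0.016] y [-0.005  0.012]
0.075 34 x [-0.013  0.017] y [-0.005  0.013]
0.08 36 x [-0.01   0.017] y [-0.005  0.012]
0.085 33 x [-0.01   0.018] y [-0.005  0.012]
0.09 31 x [-0.011  0.018] y [-0.002  0.012]
0.095 18 x [0.003 0.018] y [0.002 0.013]
0.1 15 x [0.004 0.019] y [0.004 0.013]
0.105 12 x [0.011 0.02 ] y [0.009 0.013]
0.125 94 x [-0.08   0.087] y [-0.026  0.038]
0.13 155 x [-0.079  0.087] y [-0.025  0.037]
0.135 158 x [-0.081  0.087] y [-0.027  0.039]
0.14 121 x [-0.084  0.088] y [-0.025  0.038]
0.145 307 x [-0.08   0.092] y [-0.01   0.038]
```

The body begins 64 mm above the tips, as specified. So the whole tool sits a constant ~39 mm higher than reported, i.e. the commanded TCP lies 39 mm beyond the tips. I'll go back at this height, descend behind the row with the correction, and check in pictures before pushing.

Run:
```python
from cell import manip,cams
from h import *
import pickle
y=-.175
manip.move_linear([xl(y),y,.03],rate=.12)
for z in(.0,-.014):
    manip.move_linear([xl(y),y,z],rate=.06)
    s=manip.state();print(round(s['clock'],2),s['tool_pos'].round(4),s['contact_force'].round(2))
    if np.linalg.norm(s['contact_force'])>5: break
for n in('side','scene'):
    c=cams.capture(n);pickle.dump(c,open(n+'4.pkl','wb'));c0=pickle.load(open(n+'0.pkl','rb'))
    z=c['z_map'].astype(float);v,u=np.mgrid[0:400,0:640];K=c['intrinsics']
    P=np.stack([(u-K[0,2])/K[0,0]*z,(v-K[1,2])/K[1,1]*z,z],-1)@rot(c).T+c['position']
    m=(z>0)&(c0['z_map']-z>.012)&(P[...,2]>.0)&(P[...,2]<.2)&(abs(P[...,0]-.553)<.018)&(abs(P[...,1]+.175)<.02)
    q=P[m];print(n,q.min(0).round(4),np.percentile(q[:,2],[1,5]).round(4))
    x0,y0,x1,y1=(200,100,440,235) if n=='scene' else (235,155,335,345)
    cv2.imwrite(f'pics/{n}4.png',cv2.resize(c['image'][y0:y1,x0:x1],None,fx=3,fy=3,interpolation=cv2.INTER_CUBIC))
```

```text
11.32 [ 5.539e-01 -1.749e-01 -4.000e-04] [ 0.27 -0.44 -1.02]
11.7 [ 0.5534 -0.1748 -0.0147] [-0.09 -0.31  0.39]
side [ 0.5351 -0.195   0.023 ] [0.025  0.0293]
scene [ 0.5368 -0.1947  0.0215] [0.0234 0.029 ]
```

View pics/side4.png

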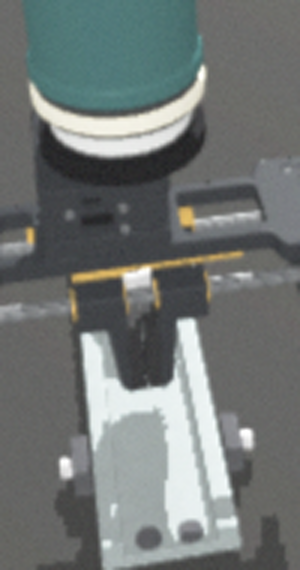

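View pics/scene4.png

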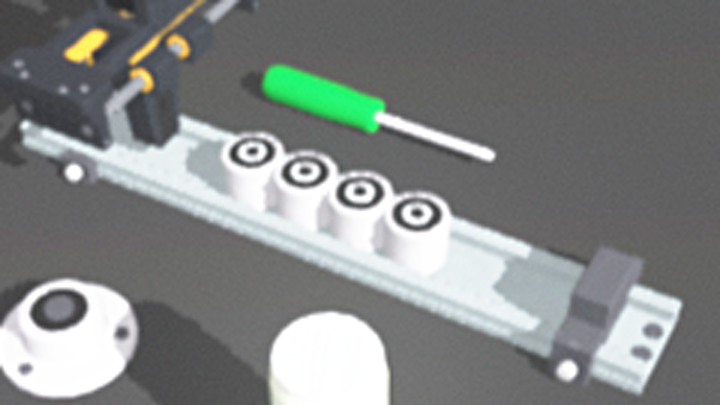

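Both depths now put the tips at z ≈ 0.024, low in the channel behind the row. In the scene view the bushes are still at their starting pixels. Now I'll push, watching the force.

Run:
```python
from cell import manip,cams
from h import *
import pickle
Z=-.0145
manip.move_linear([xl(-.132),-.132,Z],rate=.08)
for y in(-.118,-.10,-.08,-.06,-.05):
    manip.move_linear([xl(y),y,Z],rate=.05)
    s=manip.state();print(round(s['clock'],2),s['tool_pos'].round(4),(s['contact_force']).round(2))
    if abs(s['contact_force'][1])>15: break
for n in('side','scene'):
    c=cams.capture(n)
    x0,y0,x1,y1=(200,100,440,235) if n=='scene' else (235,155,335,345)
    cv2.imwrite(f'pics/{n}5.png',cv2.resize(c['image'][y0:y1,x0:x1],None,fx=3,fy=3,interpolation=cv2.INTER_CUBIC))
```

```text
12.93 [ 0.5519 -0.1177 -0.0145] [ 0.59 -0.11  0.58]
13.43 [ 0.551  -0.0991 -0.0146] [-0.24  0.16 -0.34]
13.98 [ 0.5504 -0.0792 -0.0145] [ 0.13  0.52 -0.5 ]
14.53 [ 0.5496 -0.0593 -0.0145] [-0.08  0.3  -0.12]
14.88 [ 0.5493 -0.0494 -0.0146] [-0.82  0.13 -0.11]
```

View pics/scene5.png

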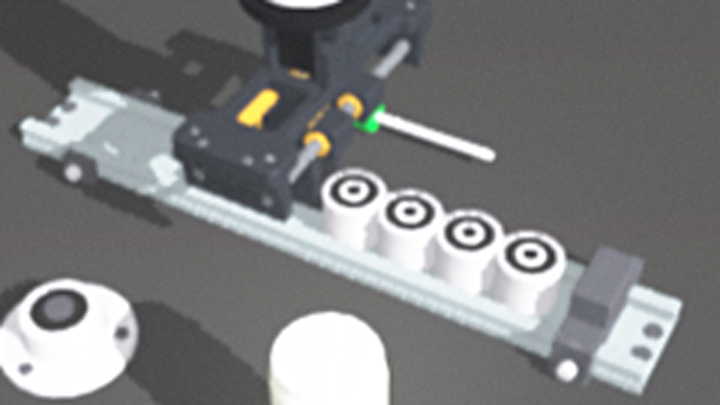

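The row now slides as one upright train, with the leading bush at (530, 255) in the crop and a small gap to the stop. I'll finish in small steps on force.

Run:
```python
from cell import manip,cams
from h import *
import pickle
Z=-.0145;y=-.05
y=-.044;manip.move_linear([xl(y),y,Z],rate=.04)
for i in range(25):
    y+=.001
    manip.move_linear([xl(y),y,Z],rate=.02)
    s=manip.state();print(round(s['clock'],2),round(y,4),s['tool_pos'].round(4),(s['contact_force']).round(2))
    if abs(s['contact_force'][1])>8 or s['clock']>22: break
for n in('side','scene'):
    c=cams.capture(n);pickle.dump(c,open(n+'6.pkl','wb'))
    x0,y0,x1,y1=(260,130,440,235) if n=='scene' else (235,155,335,345)
    cv2.imwrite(f'pics/{n}6.png',cv2.resize(c['image'][y0:y1,x0:x1],None,fx=4 if n=='scene' else 3,fy=4 if n=='scene' else 3,interpolation=cv2.INTER_CUBIC))
```

```text
15.53 -0.043 [ 0.5492 -0.0431 -0.0145] [ 1.01 -1.53 -0.54]
15.78 -0.042 [ 0.5492 -0.0422 -0.0145] [ 0.02 -2.77 -1.12]
16.03 -0.041 [ 0.5491 -0.041  -0.0145] [-0.31 -2.46 -0.07]
16.28 -0.04 [ 0.549  -0.0399 -0.0145] [ 0.5  -2.84 -0.12]
16.53 -0.039 [ 0.549  -0.0389 -0.0145] [-0.54 -2.26 -0.36]
16.78 -0.038 [ 0.549  -0.0379 -0.0145] [-0.67 -2.55 -0.37]
17.03 -0.037 [ 0.5489 -0.0369 -0.0145] [ 0.71 -3.36 -0.02]
17.28 -0.036 [ 0.5489 -0.0359 -0.0145] [ 0.34 -2.37  0.54]
17.53 -0.035 [ 0.5488 -0.035  -0.0145] [-0.12 -2.61  0.44]
17.78 -0.034 [ 0.549  -0.0348 -0.0144] [-0.02 -7.56  0.03]
18.03 -0.033 [ 0.5492 -0.0347 -0.0143] [-0.55 -9.2  -0.76]
```

View pics/scene6.png

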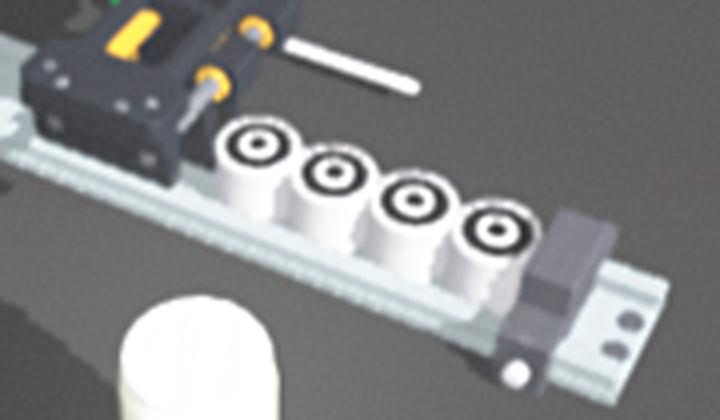

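There's a hard stop at TCP y = -0.0348 (predicted -0.035), where the tip stops advancing and the force rises to 9 N. The view shows the leading bush against the block. I'll draw straight back, lift and check.

Run:
```python
from cell import manip,cams
from h import *
import pickle
Z=-.0145
manip.move_linear([xl(-.032),-.032,Z],rate=.02);s=manip.state();print(s['tool_pos'].round(4),s['contact_force'].round(2))
manip.move_linear([xl(-.12),-.12,Z],rate=.06)
manip.move_linear([xl(-.12),-.12,.16],rate=.15)
manip.move_pose([.45,-.28,.2],RV)
s=manip.state();print(s['clock'],s['tool_pos'].round(4),s['contact_force'].round(2))
for n in('side','scene'):
    c=cams.capture(n);pickle.dump(c,open(n+'7.pkl','wb'))
    x0,y0,x1,y1=(260,130,440,235) if n=='scene' else (235,155,335,255)
    k=4 if n=='scene' else 6
    cv2.imwrite(f'pics/{n}7.png',cv2.resize(c['image'][y0:y1,x0:x1],None,fx=k,fy=k,interpolation=cv2.INTER_CUBIC))
```

```text
[ 0.5494 -0.0346 -0.0142] [ -0.39 -12.85  -0.79]
22.1167 [ 0.4501 -0.2793  0.1993] [1.18 0.46 0.3 ]
```

View pics/scene7.png

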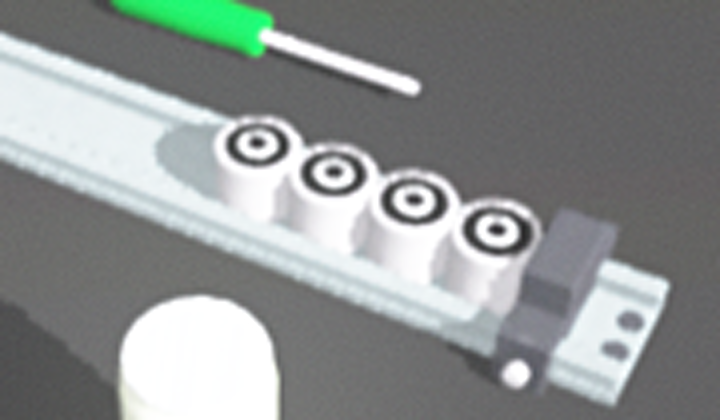

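View pics/side7.png

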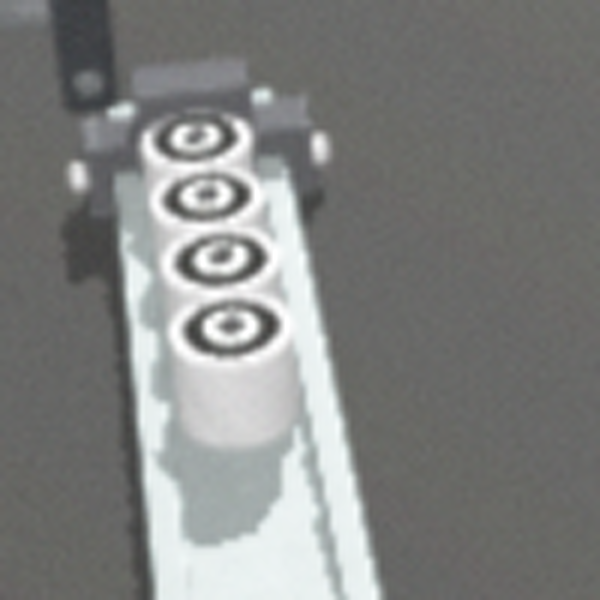

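Run:
```python
from h import *
import pickle
S=pickle.load(open('scene7.pkl','rb'));D=pickle.load(open('side7.pkl','rb'))
for a,b in(((324.5,165.5),(273.7,209.2)),((384,187.3),(267.5,177.5))):
    A=[];B=[]
    for c,p in((S,a),(D,b)):
        d=ray(c,*p);d/=np.linalg.norm(d);P=np.eye(3)-np.outer(d,d);A.append(P);B.append(P@c['position'])
    print(np.linalg.lstsq(np.vstack(A),np.hstack(B),rcond=None)[0].round(4))
for n in('scene','side'):
    a=pickle.load(open(n+'0.pkl','rb'))['image'].astype(int);b=pickle.load(open(n+'7.pkl','rb'))['image'].astype(int)
    d=abs(a-b).max(-1)
    for k,(x0,y0,x1,y1) in dict(scene=dict(can=(285,200,335,282),mount=(195,190,250,232),driver=(283,118,368,156)),side=dict(can=(335,138,372,205),mount=(345,232,400,275),driver=(208,212,234,290)))[n].items():
        print(n,k,(d[y0:y1,x0:x1]>60).sum())
from cell import order
order.close_job()
```

```text
[ 0.5488 -0.0047  0.0414]
[0.5427 0.1149 0.0417]
scene can 0
scene mount 0
scene driver 110
side can 0
side mount 0
side driver 0
the job is handed in; nothing more can be done
```

Run:
```python
import pickle,numpy as np
for k in '07':
    c=pickle.load(open(f'scene{k}.pkl','rb'))['image'].astype(int)[110:160,270:370]
    m=(c[...,1]-c[...,2]>60);v,u=np.nonzero(m);print(k,m.sum(),u.mean(),v.mean())
a,b=[pickle.load(open(f'scene{k}.pkl','rb'))['image'].astype(int) for k in '07']
v,u=np.nonzero(abs(a-b).max(-1)[118:156,283:368]>60);print(u.min()+283,u.max()+283,v.min()+118,v.max()+118)
```

```text
0 486 36.925925925925924 22.05761316872428
7 485 36.93814432989691 22.024742268041237
283 311 144 155
```

The row is pushed home against the end stop and the job is handed in at about 22 s of the 32 s allowed. I pushed only the rearmost bush with the shut fingers, then drew them straight back and lifted clear.

**Disagreement:** the real fingertips were about 39 mm higher than the reported TCP, measured in the side and scene depths and in the wrist picture. My first pass therefore went over the bushes without touching anything: force stayed near zero and the row didn't move. I went back, descended with the correction, confirmed in both views that the tips were at z ≈ 0.024, and pushed again.

**Last checks:**
- **Home:** pushing took about 2.5 N, then the tip stopped dead at the predicted spot (y = -0.0348 against -0.035), with the force rising to 13 N.
- **Bush positions:** the end bushes' centres are 119.8 mm apart, against 120 mm for a closed row. They measured at y = -0.005 and 0.115, with tops at about 41 mm.
- **Upright:** all four look upright and touching in both views, with the leading bush at the stop.
- **Bystanders:** the can and strut mount show no pixel change. The scene camera showed 110 changed pixels in the screwdriver's area, but these lie where the rearmost bush stood at the start. The handle's centre moved less than 0.1 px, and the side view shows no change.

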